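# Set a tea light in its dish with sprung tongs

### The job

Take the small self-standing sprung tongs, squeeze them to pick up the tea light from the worktop, and set it down upright in the middle of the round flat-bottomed dish (not in the footed bowl with side handles). Then stand the tongs back upright on the bare worktop. Do not touch the tea light with the gripper itself, and leave the dish where it is.

Things in the scene. Friction and masses are not known exactly. Their poses are not given: they have to be found in the camera images.
- tongs: Self-standing steel tongs, 140 mm high, 0.1 kg: pivot on top, two arms down to dark rubber jaws. Origin midway between the jaws at worktop level when standing open; z up, arms spread and close along y. Jaw pads 30 mm wide (x), 22 high, 4 thick, gap 75 mm when free. Closing on the tea light drops their lower edges 4 mm: hold the origin 7 mm above the tea light's underside, pads then grip it.
- tongs_grip (a point): Midway between two black half-round bulges (26 mm long in x), 103 mm above the tongs' origin, 38 mm under their top. Hold here from above, fingers closing along the tongs' y. Width over bulges 48 mm free, springs press 4 N (7 N shut). Held at 45 mm the jaw gap is 63 mm, at 44 mm 59 mm, at 38.5 mm 38 mm (tea light gripped); stop at 34.5 mm. Hold at 44 to 45 mm, squeeze with 20 to 40 N to grip.
- tea_light: Tea light: flat round candle in a metal cup, 38 mm across, 16 mm high, with a black wick; it stands on the worktop. Origin: centre of its underside, z up through the wick. 14 g.
- dish: Round shallow earthenware candle dish: straight low wall, 150 mm across the rim, 28 mm high, wall 5 mm, no handles, no foot. (The other vessel, a metal bowl on a foot with two side handles, is not wanted.) Origin: centre of its underside, z up. The flat inner floor is 6 mm above the origin and about 130 mm across. 0.3 kg, loose.

How it is judged (in metres and radians):
On the way:
1. the tea light is lifted clear of the worktop, gripped in the hand-held tongs (height (world z) of tea_light above 0.03 m and contact force between tongs and tea_light above 0.5 N and contact force between the fingers and tongs above 1 N), for 0.2 s.
At the end, for the whole second after the job is handed in: The tea light stands upright (within 11 degrees) on the bottom of the flat dish, within 30 mm of its middle; the tongs stand upright (within 11 degrees) on the bare worktop, clear of the dish; all is released and at rest (horizontal distance between tea_light and dish below 0.03 m and z of tea_light in the frame of dish between 0 and 0.016 m and angle between each of tea_light, tongs's own z axis and vertical below 0.2 rad and height (world z) of tea_light below 0.025 m and height (world z) of tongs below 0.012 m and horizontal distance between tongs and dish above 0.08 m and contact force between tongs and dish below 0.05 N and contact force between tongs and tea_light below 0.05 N and linear speed of each of tongs, tea_light below 0.02 m/s); the robot touches nothing.
It fails at once if the gripper itself touches the tea light (contact force between the fingers and tea_light above 0.3 N).
It fails at once if the dish is shifted by more than 30 mm (distance of dish from where it was at the start of the episode above 0.03 m).
It also fails if it takes over 56 s, if anything falls off the work surface, if the arm or the gripper's body presses on something with over 40 N, if the wrist force passes 120 N, or if a joint passes its speed limit or range.

### The arm

A 7-joint arm with a two-finger parallel gripper is mounted at the origin on a cart in front of the work surface, level with it; the furniture and walls round the work are solid. World frame = base frame: x ahead of the robot, y to its left, z up, the work surface at z = 0. Lengths are in mm, angles in rad, forces in N, time in s.
With the tool pointing down it reaches from about 400 to 850 mm from the base axis. Payload 4.4 kg.
Tool frame: the origin (TCP) lies on the mounting face of the last link; the fingertips stand 199 mm ahead of it and the grasp point (between the pads) lies 180 mm ahead of it (r.tcp_to_grasp is the distance from the TCP to the grasp point, in mm); z points along the fingers, y is the line along which they close (so a half turn about z gives the same grasp; the last joint's range is limited). The gripper opens to 94 mm and grips with 3 to 60 N. Pads are 16 mm wide; open, the fingers measure 119 mm over their backs; the gripper's body (75 mm by 177 mm) begins 78 mm behind the grasp point.
Start: joints at [-1.184, 0.628, 0.038, 1.517, -0.027, 0.996, -0.02], TCP at [284.35, 584.518, 404.678] pointing down, gripper open.
Joint ranges: [-3.06, 3.06], [-0.37, 2.12], [-1.25, 1.32], [0.18, 2.47], [-1.1, 4.24], [0.23, 1.98], [-2.94, 2.94]. Speed limits (rad/s): [2.57, 2.57, 3.14, 3.14, 3.14, 3.14, 3.14].

### API

Orientations are given as a 3x3 rotation matrix whose columns are the frame's x, y, z axes.
In Python, from plant import readout, imaging, r gives the robot as it stands. The module is installed in compiled form; this text tells all that it offers.
- The arm moves only by the tool jog_arm, never from a script. Its argument "motion" is a list of rows, each a list of 7 numbers: the shift along the world's x, y, z in m, then the turn, a rotation vector about the world's x, y, z in rad, then the closure, from -1 (fully open) to 1 (shut). In form: [[x, y, z, wx, wy, wz, claw], ...]. A call has 1 to 20 rows; each row is the pose to reach, as a shift and turn from the pose commanded when the call began; what a row does not reach only later rows make up. A row lasts 1/12 s, in which the tool goes at most 41.7 mm and 7.16 degrees, less where a joint would pass 70% of its speed; a pose out of reach is approached as far as the arm can. A call with a gripper value outside its range is refused whole. The fingers move at their own pace and stop on an object; "grip_force" is the grip in N (left out, the last holds). Time passes only in rows, so rows that repeat a pose let the fingers close. It gives the time, the measured TCP pose, the force, the opening and the grip force at its end, in the units of the state.
- readout.observe(): the state, without advancing time (a new reading comes with each control period).
- imaging.grab_frame(name): name is "scene" or "top"; returns a dict with "frame" (384x512x3 uint8, red, green, blue), "fx", "fy", "cx", "cy" (pixels), "R" (3x3) and "t" (3): a world point X has camera coordinates R X + t. Camera axes: x right, y down, z forward; pixel columns grow to the right and rows downward; lengths in mm; the calibration is good to about 2 mm. A picture is of the moment at which its call begins. There is no depth.
- r.sign_off(): hands the job in; it is judged then, once.
The state is a dict: "time_s": time; "joint_positions": joint angles; "joint_vel": joint speeds; "joint_torque": joint torques, N m; "eef_pos": TCP position; "tool_rot": TCP orientation; "ft_force": force on the tool from outside, world axes, zero at the start; "ft_torque": the same for the moment, N m; "width": finger opening in mm; "grip_force": force on a finger pad.
Only numpy, scipy, OpenCV 4.12 (cv2) and the standard library are available. Lean on these libraries where they do the work, as an engineer would, in place of code of your own. Each camera call takes 0.05 s, during which the arm holds its last target. There are 200 camera calls.

## Working session

There is one attempt and no reset: what is moved stays moved. The work goes in short steps, Python scripts to look and compute and a tool call to move; the robot and the scene stay as the last step left them, time stands still between calls to the robot, and variables do not carry over. Pictures are saved under pics/ and viewed, at most 10 in all, crops included, and the job is handed in when it is done.

Besides the shell and the picture viewer there is one more tool, called by a JSON object that holds its "api" and its "payload", one argument or row to a line. jog_arm: Moves the arm, as the interface text tells. Its arguments: {"type":"object","properties":{"motion":{"type":"array"},"grip_force":{"type":"number"}},"required":["motion"]}

```bash
mkdir -p pics; python3 - <<'E'
from plant import readout, imaging, r
import cv2,numpy as np
for n in("scene","top"):
    f=imaging.grab_frame(n); cv2.imwrite(f"pics/{n}0.png",cv2.resize(f["frame"][:,:,::-1],(800,600)))
    np.savez(f"{n}0.npz",**f); print(n,f["fx"],f["cx"],f["cy"],np.round(f["R"],3).tolist(),np.round(-f["R"].T@f["t"]))
s=readout.observe();print(s["time_s"],s["eef_pos"],np.round(s["tool_rot"],3),s["width"],s["ft_force"])
E
```

```text
scene 359.5964336122744 254.9688327706527 194.27259872682322 [[0.776, -0.63, 0.016], [-0.457, -0.58, -0.674], [0.434, 0.516, -0.739]] [  41. -535.  828.]
top 401.14578171807074 256.3369578234724 194.90196678861864 [[0.016, -0.999, -0.03], [-0.983, -0.01, -0.184], [0.184, 0.032, -0.982]] [ 284.  -22. 1115.]
0.1 [284.22774628 584.29327143 403.87567804] [[-0.899  0.438 -0.001]
 [ 0.438  0.899 -0.001]
 [ 0.    -0.002 -1.   ]] 94.17692381460324 [ 0.09714207 -0.5814049   0.81880558]
```

View pics/scene0.png

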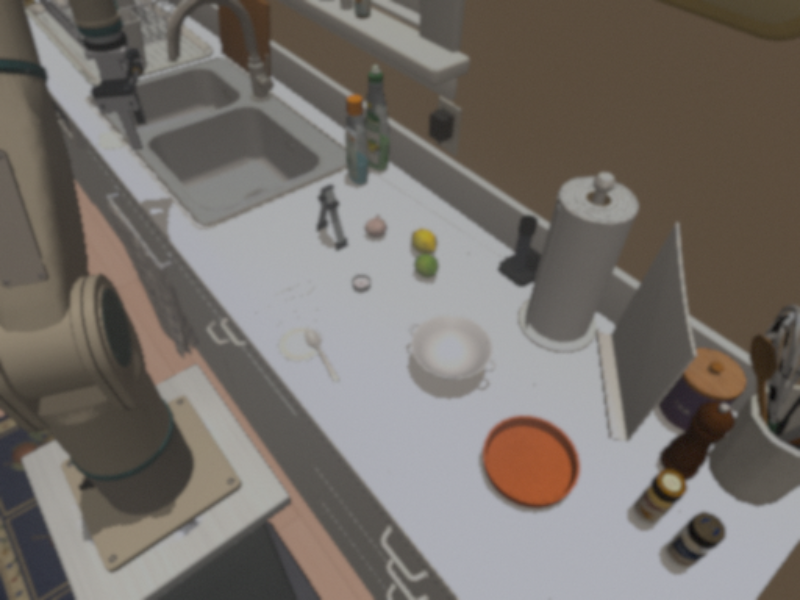

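View pics/top0.png

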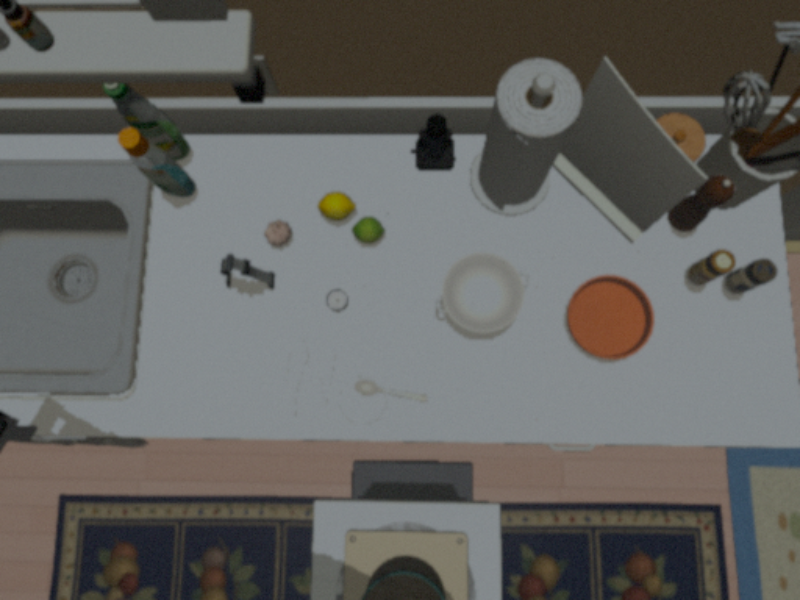

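The scene view shows the tongs at about (330,215), tea light at (361,282) and dish at (531,461). In the top view (800x600 px) they are at (248,270), (337,300) and (610,317). Next I'll zoom in on the tongs and measure.

```bash
cat > h.py <<'E'
import numpy as np,cv2
def ray(f,u,v):
    R=f["R"];c=-R.T@f["t"];d=R.T@np.array([(u-f["cx"])/f["fx"],(v-f["cy"])/f["fy"],1]);return c,d
def plane(f,u,v,z):
    c,d=ray(f,u,v);return c+d*(z-c[2])/d[2]
def proj(f,X):
    p=f["R"]@np.asarray(X,float)+f["t"];return np.array([f["fx"]*p[0]/p[2]+f["cx"],f["fy"]*p[1]/p[2]+f["cy"]])
def tri(f,p,g,q):
    A=[];b=[]
    for k,x in((f,p),(g,q)):
        c,d=ray(k,*x);d/=np.linalg.norm(d);P=np.eye(3)-np.outer(d,d);A.append(P);b.append(P@c)
    return np.linalg.lstsq(np.vstack(A),np.hstack(b),rcond=None)[0]
E
python3 - <<'E'
from h import *
S=dict(np.load("scene0.npz"));T=dict(np.load("top0.npz"))
for n,f in(("s",S),("t",T)):
    h=cv2.cvtColor(f["frame"],cv2.COLOR_RGB2HSV);m=((h[...,0]<15)&(h[...,1]>140)&(h[...,2]>80)).astype(np.uint8)
    c=max(cv2.findContours(m,0,2)[0],key=cv2.contourArea);e=cv2.fitEllipse(c);print(n,e)
    print("dish rim",plane(f,*e[0],26), [plane(f,*c[c[:,0,k].argmin() if a else c[:,0,k].argmax(),0],28).round() for k in(0,1) for a in(0,1)])
    # tea light
    u,v=((231,181),(216,192))[n=="t"]
    p=f["frame"][v-9:v+10,u-11:u+12].astype(int)
    bg=np.median(f["frame"][v-15:v+16,u-20:u+21].reshape(-1,3),0)
    d=np.abs(p-bg).sum(2)>25;ys,xs=np.nonzero(d)
    C=cv2.minEnclosingCircle(np.stack([xs,ys],1).astype(np.float32)); bb=(xs.min()+u-11,xs.max()+u-11,ys.min()+v-9,ys.max()+v-9)
    print("tea",C[0][0]+u-11,C[0][1]+v-9,C[1],bb,plane(f,(bb[0]+bb[1])/2,(bb[2]+bb[3])/2,8))
a=S["frame"][110:170,190:250,::-1];b=T["frame"][150:210,130:190,::-1]
c=T["frame"][172:212,196:236,::-1]
k=lambda i:cv2.resize(i,(400,400),interpolation=0)
cv2.imwrite("pics/z.png",np.hstack([k(a),k(b)]))
E
```

```text
s ((339.69683837890625, 296.49212646484375), (50.651161193847656, 59.648223876953125), 109.88943481445312)
dish rim [ 462.74165947 -359.48424663   26.        ] [array([ 514., -407.,   28.]), array([ 422., -299.,   28.]), array([ 413., -404.,   28.]), array([ 503., -304.,   28.])]
tea 230.758620262146 180.86206912994385 7.33974552154541 (np.int64(224), np.int64(237), np.int64(175), np.int64(188)) [496.45883707 129.1526234    8.        ]
t ((388.3399963378906, 203.75160217285156), (46.73078536987305, 50.15557098388672), 130.3229217529297)
dish rim [ 466.16878245 -346.08041019   26.        ] [array([ 463., -412.,   28.]), array([ 484., -280.,   28.]), array([ 400., -339.,   28.]), array([ 532., -323.,   28.])]
tea 215.5 192.0 8.139510154724121 (np.int64(208), np.int64(223), np.int64(184), np.int64(200)) [497.65626561 129.98319862   8.        ]
```

View pics/z.png

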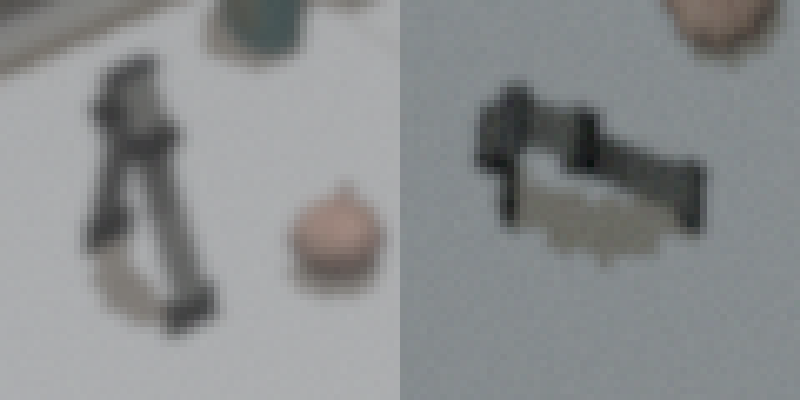

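The zoom shows, in the top crop, the right jaw at (692,196), the left jaw's lower end at (510,225), the right bulge at (587,140), the left bulge at (485,135) and the pivot at (515,100). In the scene crop the jaws are at (105,235) and (190,305), and the bulges are at (100,105) and (165,135).

```bash
python3 - <<'E'
from h import *
S=dict(np.load("scene0.npz"));T=dict(np.load("top0.npz"))
t=lambda x,y:(130+(x-400)/6.667-.5,150+y/6.667-.5)
s=lambda x,y:(190+x/6.667-.5,110+y/6.667-.5)
rb=plane(T,*t(600,141),103);lb=plane(T,*t(474,135),103);print("top bulge",rb,lb,(rb+lb)/2)
rj=plane(T,*t(692,196),11);lj=plane(T,*t(510,190),11);print("top jaws",rj,lj,(rj+lj)/2)
print("scene jaws",plane(S,*s(190,307),11),plane(S,*s(108,225),11))
print("scene bulge",plane(S,*s(170,137),103),plane(S,*s(95,105),103))
print("tri pivot",tri(S,s(143,65),T,t(515,95)))
m=((rb+lb)/4+(rj+lj)/4)
for z in(11,103,141):
    print(z,proj(T,[m[0],m[1],z]))
for n,f in(("s",S),("t",T)):
    F=f["frame"].astype(int);m=((F[...,0]-F[...,2])>35).astype(np.uint8)
    m=cv2.morphologyEx(m,2,np.ones((3,3)))
    u,v=((340,295),(390,203))[n=="t"]
    _,l=cv2.connectedComponents(m);M=(l==l[v,u]).astype(np.uint8);c=max(cv2.findContours(M,0,2)[0],key=cv2.contourArea)
    P=np.array([plane(f,*q[0],28)[:2] for q in c],np.float32);C=cv2.minEnclosingCircle(P);print(n,C,P.min(0),P.max(0))
E
```

```text
top bulge [534.7296062  265.93548009 103.        ] [536.75304484 316.00760135 103.        ] [535.74132552 290.97154072 103.        ]
top jaws [533.79687419 251.13818772  11.        ] [535.74017759 329.52517915  11.        ] [534.76852589 290.33168344  11.        ]
scene jaws [534.81634483 252.46204026  11.        ] [538.21084216 332.37876968  11.        ]
scene bulge [543.25015176 271.80449874 103.        ] [528.66157978 315.58020705 103.        ]
tri pivot [544.22049305 291.21424053 134.05461594]
11 [159.52990477 178.28019797]
103 [150.14919155 170.37998223]
141 [145.7860115  166.70541475]
s ((467.84210205078125, -353.8765563964844), 76.5921630859375) [ 392.5981  -426.53082] [ 543.82935 -278.6051 ]
t ((469.6834411621094, -349.90106201171875), 73.74836730957031) [ 396.9948 -412.8128] [ 543.3327  -276.99423]
```

Both views agree. The tongs are at (535.5, 290.7) with a yaw of about -0.02, and the bulge width measures 50 mm against a nominal 48. The tea light is at (497,129.5) and the dish at (468,-350). I'll move above the tongs.

{"api": "jog_arm", "payload": {
  "motion": [
    [0.05, -0.06, 0, 0, 0, 0.1, -1],
    [0.1, -0.12, 0, 0, 0, 0.2, -1],
    [0.15, -0.18, 0, 0, 0, 0.3, -1],
    [0.2, -0.24, 0, 0, 0, 0.4, -1],
    [0.251, -0.294, 0, 0, 0, 0.43, -1],
    [0.251, -0.294, 0, 0, 0, 0.43, -1],
    [0.251, -0.294, 0, 0, 0, 0.43, -1],
    [0.251, -0.294, 0, 0, 0, 0.43, -1],
    [0.251, -0.294, 0, 0, 0, 0.43, -1],
    [0.251, -0.294, 0, 0, 0, 0.43, -1],
    [0.251, -0.294, 0, 0, 0, 0.43, -1],
    [0.251, -0.294, 0, 0, 0, 0.43, -1],
    [0.251, -0.294, 0, 0, 0, 0.43, -1],
    [0.251, -0.294, 0, 0, 0, 0.43, -1]
  ],
  "grip_force": 20
}}

```text
time_s: 1.27
eef_pos: [533.8, 292.7, 404.6]
tool_rot: [[-1.0, 0.019, -0.001], [0.019, 1.0, 0.001], [0.001, 0.001, -1.0]]
ft_force: [0.0, 0.6, 0.1]
width: 94.0
grip_force: 0.0
```

```bash
python3 - <<'E'
from plant import readout, imaging
from h import *
s=readout.observe();print(s["time_s"],s["eef_pos"],np.round(s["tool_rot"],3),s["width"],s["ft_force"],s["joint_positions"])
ims=[]
for n in("scene","top"):
    f=imaging.grab_frame(n);np.savez(n+"1.npz",**f)
    g=proj(f,s["eef_pos"]+180*s["tool_rot"][:,2]); print(n,g)
    u,v=(220,130) if n=="scene" else (165,170)
    c=f["frame"][v-60:v+60,u-60:u+60,::-1];ims.append(cv2.resize(c,(400,400),interpolation=0))
cv2.imwrite("pics/a1.png",np.hstack(ims))
E
```

```text
1.2667 [533.84859793 292.69410507 404.55534976] [[-1.     0.019 -0.001]
 [ 0.019  1.     0.001]
 [ 0.001  0.001 -1.   ]] 93.98464627491691 [0.02086055 0.57341944 0.14791897] [-0.49797681  0.56824213 -0.0784787   1.63633672  0.05043095  0.93949127
  0.95770811]
scene [205.71837448  95.43181927]
top [133.96246521 158.25801781]
```

View pics/a1.png

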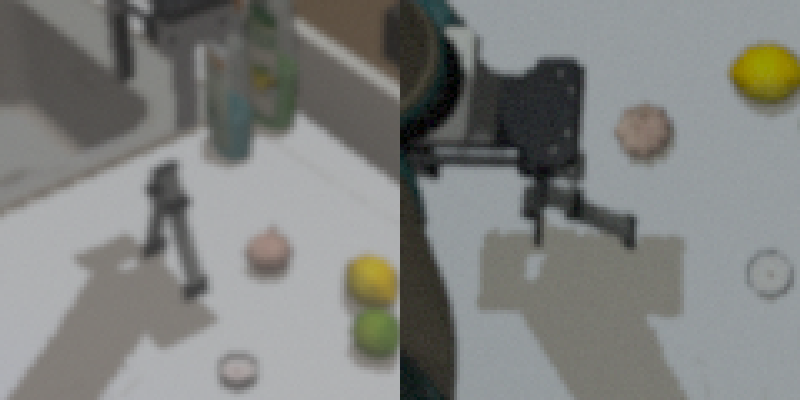

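The tongs stand untouched under the open fingers, which straddle them along y: scene crop pivot (168,170), top crop bulges near (530,200) and (578,203). I'll descend, then close to 44.5 mm.

{"api": "jog_arm", "payload": {
  "motion": [
    [0, 0, -0.02, 0, 0, 0, -1],
    [0, 0, -0.04, 0, 0, 0, -1],
    [0, 0, -0.06, 0, 0, 0, -1],
    [0, 0, -0.08, 0, 0, 0, -1],
    [0, 0, -0.1, 0, 0, 0, -1],
    [0, 0, -0.12, 0, 0, 0, -1],
    [0, 0, -0.1215, 0, 0, 0, -1],
    [0, 0, -0.1215, 0, 0, 0, -1],
    [0, 0, -0.1215, 0, 0, 0, -1]
  ]
}}

```text
time_s: 2.12
eef_pos: [535.4, 291.3, 284.0]
tool_rot: [[-1.0, 0.022, 0.001], [0.022, 1.0, 0.001], [-0.001, 0.001, -1.0]]
ft_force: [1.3, 0.5, 0.7]
width: 94.1
grip_force: 0.0
```

{"api": "jog_arm", "payload": {
  "motion": [
    [0, 0, 0, 0, 0, 0, -0.1],
    [0, 0, 0, 0, 0, 0, -0.1],
    [0, 0, 0, 0, 0, 0, -0.1],
    [0, 0, 0, 0, 0, 0, -0.1],
    [0, 0, 0, 0, 0, 0, 0.0],
    [0, 0, 0, 0, 0, 0, 0.0],
    [0, 0, 0, 0, 0, 0, 0.05],
    [0, 0, 0, 0, 0, 0, 0.05],
    [0, 0, 0, 0, 0, 0, 0.05],
    [0, 0, 0, 0, 0, 0, 0.05],
    [0, 0, 0, 0, 0, 0, 0.05]
  ]
}}

```text
time_s: 3.03
eef_pos: [535.5, 291.1, 283.5]
tool_rot: [[-1.0, 0.023, 0.001], [0.023, 1.0, 0.001], [-0.001, 0.001, -1.0]]
ft_force: [-0.4, 2.1, 2.2]
width: 45.0
grip_force: 8.5
```

{"api": "jog_arm", "payload": {
  "motion": [
    [0, 0, 0.01, 0, 0, 0, 0.055],
    [0, 0, 0.025, 0, 0, 0, 0.055],
    [0, 0, 0.045, 0, 0, 0, 0.055],
    [0, 0, 0.06, 0, 0, 0, 0.055],
    [0, 0, 0.06, 0, 0, 0, 0.055],
    [-0.005, -0.02, 0.06, 0, 0, 0, 0.055],
    [-0.01, -0.04, 0.06, 0, 0, 0, 0.055],
    [-0.015, -0.06, 0.06, 0, 0, 0, 0.055],
    [-0.02, -0.08, 0.06, 0, 0, 0, 0.055],
    [-0.025, -0.1, 0.06, 0, 0, 0, 0.055],
    [-0.03, -0.12, 0.06, 0, 0, 0, 0.055],
    [-0.035, -0.14, 0.06, 0, 0, 0, 0.055],
    [-0.0385, -0.161, 0.06, 0, 0, 0, 0.055],
    [-0.0385, -0.161, 0.06, 0, 0, 0, 0.055],
    [-0.0385, -0.161, 0.06, 0, 0, 0, 0.055],
    [-0.0385, -0.161, 0.06, 0, 0, 0, 0.055]
  ]
}}

```text
time_s: 4.37
eef_pos: [496.8, 129.9, 342.9]
tool_rot: [[-1.0, 0.023, -0.0], [0.023, 1.0, 0.0], [0.0, 0.0, -1.0]]
ft_force: [-0.1, 0.4, -0.8]
width: 44.5
grip_force: 4.8
```

```bash
python3 - <<'E'
from plant import readout, imaging
from h import *
s=readout.observe();print(s["eef_pos"],s["width"])
ims=[]
g=s["eef_pos"]+180*s["tool_rot"][:,2]
for n in("scene","top"):
    f=imaging.grab_frame(n);np.savez(n+"2.npz",**f)
    o=g-[0,0,92]
    p=proj(f,o);t=proj(f,[497,129.5,8])
    u,v=t.round().astype(int); print(n,u,v,p,t,[proj(f,o+[0,d,0]).round(1).tolist() for d in(-33,33)])
    c=f["frame"][v-40:v+20,u-30:u+30,::-1];ims.append(cv2.resize(c,(400,400),interpolation=0))
cv2.imwrite("pics/a2.png",np.hstack(ims))
E
```

```text
[496.8327798  129.91593903 342.89946198] 44.52281864961743
scene 231 181 [229.71026646 166.90734224] [230.57198233 181.3637865 ] [[236.2, 172.8], [223.4, 161.2]]
top 216 192 [212.42705887 187.82279055] [215.66269388 192.23002294] [[224.8, 187.9], [200.1, 187.7]]
```

View pics/a2.png

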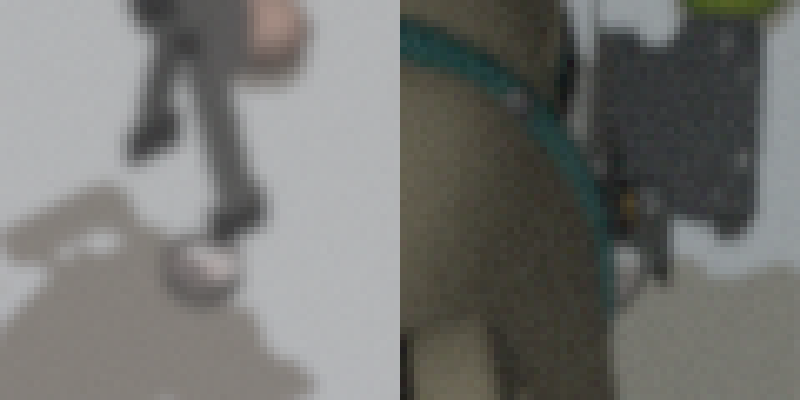

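The jaws in the scene crop (150,140) and (240,210) lie where the kinematics predict and straddle the tea light (200,270) along y. I'll descend and squeeze.

{"api": "jog_arm", "payload": {
  "motion": [
    [0, 0, -0.012, 0, 0, 0, 0.055],
    [0, 0, -0.024, 0, 0, 0, 0.055],
    [0, 0, -0.036, 0, 0, 0, 0.055],
    [0, 0, -0.046, 0, 0, 0, 0.055],
    [0, 0, -0.053, 0, 0, 0, 0.055],
    [0, 0, -0.053, 0, 0, 0, 0.055],
    [0, 0, -0.053, 0, 0, 0, 0.055],
    [0, 0, -0.053, 0, 0, 0, 0.055]
  ]
}}

```text
time_s: 5.13
eef_pos: [497.1, 129.8, 290.5]
tool_rot: [[-1.0, 0.023, 0.001], [0.023, 1.0, 0.0], [-0.001, 0.0, -1.0]]
ft_force: [0.2, 0.0, 0.3]
width: 44.6
grip_force: 4.8
```

{"api": "jog_arm", "payload": {
  "motion": [
    [0, 0, 0, 0, 0, 0, 0.1],
    [0, 0, 0, 0, 0, 0, 0.1],
    [0, 0, 0, 0, 0, 0, 0.14],
    [0, 0, 0, 0, 0, 0, 0.14],
    [0, 0, 0, 0, 0, 0, 0.17],
    [0, 0, 0, 0, 0, 0, 0.17],
    [0, 0, 0, 0, 0, 0, 0.2],
    [0, 0, 0, 0, 0, 0, 0.2],
    [0, 0, 0, 0, 0, 0, 0.24],
    [0, 0, 0, 0, 0, 0, 0.24],
    [0, 0, 0, 0, 0, 0, 0.24],
    [0, 0, 0, 0, 0, 0, 0.24]
  ],
  "grip_force": 28
}}

```text
time_s: 6.13
eef_pos: [496.9, 129.6, 290.2]
tool_rot: [[-1.0, 0.023, 0.0], [0.023, 1.0, 0.0], [-0.0, 0.0, -1.0]]
ft_force: [-0.1, 1.1, -0.6]
width: 37.0
grip_force: 28.0
```

{"api": "jog_arm", "payload": {
  "motion": [
    [0, 0, 0.01, 0, 0, 0, 0.24],
    [0, 0, 0.025, 0, 0, 0, 0.24],
    [0, 0, 0.045, 0, 0, 0, 0.24],
    [0, 0, 0.07, 0, 0, 0, 0.24],
    [0, 0, 0.1, 0, 0, 0, 0.24],
    [0, 0, 0.13, 0, 0, 0, 0.24],
    [0, 0, 0.16, 0, 0, 0, 0.24],
    [0, 0, 0.17, 0, 0, 0, 0.24],
    [0, 0, 0.17, 0, 0, 0, 0.24],
    [0, 0, 0.17, 0, 0, 0, 0.24],
    [0, 0, 0.17, 0, 0, 0, 0.24]
  ]
}}

```text
time_s: 7.05
eef_pos: [496.3, 129.3, 459.3]
tool_rot: [[-1.0, 0.023, -0.002], [0.023, 1.0, -0.001], [0.002, -0.001, -1.0]]
ft_force: [0.1, 0.1, -1.5]
width: 37.0
grip_force: 28.0
```

```bash
python3 - <<'E'
from plant import readout, imaging
from h import *
s=readout.observe();print(s["eef_pos"],s["width"],s["grip_force"])
g=s["eef_pos"]+180*s["tool_rot"][:,2]
f=imaging.grab_frame("scene");u,v=proj(f,g-[0,0,60]).round().astype(int);print(u,v,proj(f,g-[0,0,102]))
cv2.imwrite("pics/a3.png",cv2.resize(f["frame"][v-45:v+45,u-45:u+45,::-1],(540,540),interpolation=0))
E
```

```text
[496.256852   129.3071588  459.29913811] 36.96563492516903 27.999338507652283
228 128 [228.28117179 139.81122963]
```

View pics/a3.png

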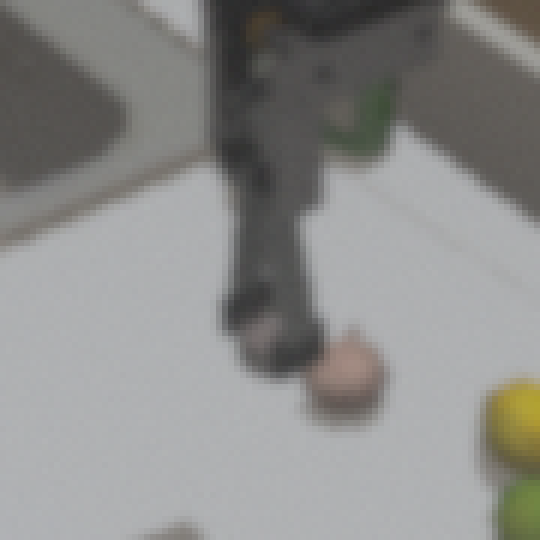

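The tea light sits between the jaws at crop (265,340), level and off the worktop. I'll carry it over to the dish.

{"api": "jog_arm", "payload": {
  "motion": [
    [0, -0.01, 0, 0, 0, 0, 0.24],
    [-0.002, -0.03, 0, 0, 0, 0, 0.24],
    [-0.003, -0.055, 0, 0, 0, 0, 0.24],
    [-0.005, -0.085, 0, 0, 0, 0, 0.24],
    [-0.007, -0.115, 0, 0, 0, 0, 0.24],
    [-0.009, -0.145, 0, 0, 0, 0, 0.24],
    [-0.011, -0.175, 0, 0, 0, 0, 0.24],
    [-0.013, -0.205, 0, 0, 0, 0, 0.24],
    [-0.014, -0.235, 0, 0, 0, 0, 0.24],
    [-0.016, -0.265, 0, 0, 0, 0, 0.24],
    [-0.018, -0.295, 0, 0, 0, 0, 0.24],
    [-0.02, -0.325, 0, 0, 0, 0, 0.24],
    [-0.022, -0.355, 0, 0, 0, 0, 0.24],
    [-0.024, -0.385, 0, 0, 0, 0, 0.24],
    [-0.026, -0.415, 0, 0, 0, 0, 0.24],
    [-0.027, -0.44, 0, 0, 0, 0, 0.24],
    [-0.028, -0.46, 0, 0, 0, 0, 0.24],
    [-0.029, -0.475, 0, 0, 0, 0, 0.24],
    [-0.029, -0.48, 0, 0, 0, 0, 0.24],
    [-0.029, -0.48, 0, 0, 0, 0, 0.24]
  ]
}}

```text
time_s: 8.77
eef_pos: [467.2, -351.6, 459.3]
tool_rot: [[-1.0, 0.025, -0.001], [0.025, 1.0, 0.001], [0.001, 0.0, -1.0]]
ft_force: [0.5, 0.5, -1.8]
width: 37.1
grip_force: 28.0
```

{"api": "jog_arm", "payload": {
  "motion": [
    [0, 0, -0.02, 0, 0, 0, 0.24],
    [0, 0, -0.045, 0, 0, 0, 0.24],
    [0, 0, -0.07, 0, 0, 0, 0.24],
    [0, 0, -0.09, 0, 0, 0, 0.24],
    [0, 0, -0.105, 0, 0, 0, 0.24],
    [0, 0, -0.11, 0, 0, 0, 0.24],
    [0, 0, -0.11, 0, 0, 0, 0.24],
    [0, 0, -0.11, 0, 0, 0, 0.24]
  ]
}}

```text
time_s: 9.43
eef_pos: [468.4, -349.7, 350.7]
tool_rot: [[-1.0, 0.021, 0.001], [0.021, 1.0, 0.0], [-0.001, 0.0, -1.0]]
ft_force: [0.2, 0.1, -0.6]
width: 37.3
grip_force: 28.0
```

```bash
python3 - <<'E'
from plant import readout, imaging
from h import *
s=readout.observe();print(s["eef_pos"],s["width"],s["grip_force"])
g=s["eef_pos"]+180*s["tool_rot"][:,2]
ims=[]
for n in("scene","top"):
    f=imaging.grab_frame(n);np.savez(n+"3.npz",**f);u,v=(340,285) if n=="scene" else (390,203);print(n,proj(f,g-[0,0,102]))
    ims.append(cv2.resize(f["frame"][v-50:v+50,u-50:u+50,::-1],(400,400),interpolation=0))
cv2.imwrite("pics/a4.png",np.hstack(ims))
E
```

```text
[ 468.40573974 -349.72879352  350.69867988] 37.28508396389326 27.999377846717834
scene [341.67427906 283.55841391]
top [394.47358272 200.24140875]
```

View pics/a4.png

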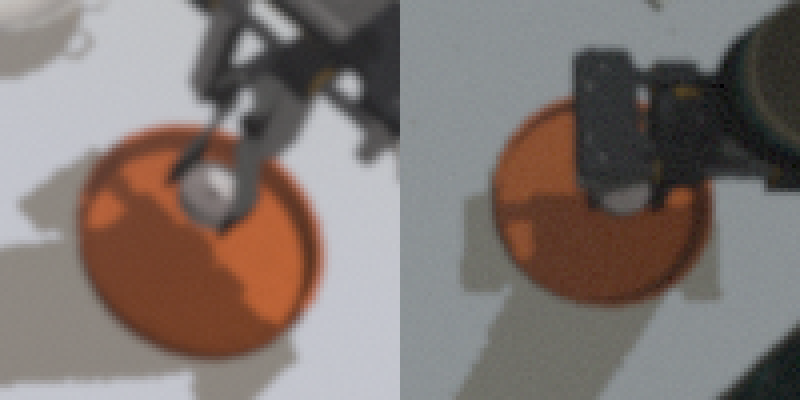

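The tea light is held level over the middle of the dish, at scene crop (208,195) and top crop (622,195), where predicted. I'll lower it and release.

{"api": "jog_arm", "payload": {
  "motion": [
    [0, 0, -0.012, 0, 0, 0, 0.24],
    [0, 0, -0.024, 0, 0, 0, 0.24],
    [0, 0, -0.034, 0, 0, 0, 0.24],
    [0, 0, -0.042, 0, 0, 0, 0.24],
    [0, 0, -0.048, 0, 0, 0, 0.24],
    [0, 0, -0.051, 0, 0, 0, 0.24],
    [0, 0, -0.053, 0, 0, 0, 0.24],
    [0, 0, -0.0535, 0, 0, 0, 0.24],
    [0, 0, -0.0535, 0, 0, 0, 0.24],
    [0, 0, -0.0535, 0, 0, 0, 0.24]
  ]
}}

```text
time_s: 10.37
eef_pos: [468.0, -350.6, 297.0]
tool_rot: [[-1.0, 0.023, 0.0], [0.023, 1.0, -0.0], [-0.0, -0.0, -1.0]]
ft_force: [0.4, -0.0, -0.6]
width: 37.1
grip_force: 28.0
```

{"api": "jog_arm", "payload": {
  "motion": [
    [0, 0, -0.0005, 0, 0, 0, 0.2],
    [0, 0, -0.0005, 0, 0, 0, 0.18],
    [0, 0, -0.0005, 0, 0, 0, 0.16],
    [0, 0, -0.0005, 0, 0, 0, 0.14],
    [0, 0, -0.0005, 0, 0, 0, 0.12],
    [0, 0, -0.0005, 0, 0, 0, 0.1],
    [0, 0, -0.0005, 0, 0, 0, 0.08],
    [0, 0, -0.0005, 0, 0, 0, 0.06],
    [0, 0, -0.0005, 0, 0, 0, 0.055],
    [0, 0, -0.0005, 0, 0, 0, 0.055],
    [0, 0, -0.0005, 0, 0, 0, 0.055],
    [0, 0, -0.0005, 0, 0, 0, 0.055]
  ]
}}

```text
time_s: 11.37
eef_pos: [467.8, -350.5, 296.2]
tool_rot: [[-1.0, 0.023, -0.0], [0.023, 1.0, 0.0], [0.0, 0.0, -1.0]]
ft_force: [0.6, -0.4, -0.9]
width: 44.6
grip_force: 4.8
```

{"api": "jog_arm", "payload": {
  "motion": [
    [0, 0, 0.01, 0, 0, 0, 0.055],
    [0, 0, 0.025, 0, 0, 0, 0.055],
    [0, 0, 0.045, 0, 0, 0, 0.055],
    [0, 0, 0.07, 0, 0, 0, 0.055],
    [0, 0, 0.1, 0, 0, 0, 0.055],
    [0, 0, 0.13, 0, 0, 0, 0.055],
    [0, 0, 0.155, 0, 0, 0, 0.055],
    [0, 0, 0.16, 0, 0, 0, 0.055],
    [0, 0, 0.16, 0, 0, 0, 0.055]
  ]
}}

```text
time_s: 12.12
eef_pos: [468.1, -350.7, 458.6]
tool_rot: [[-1.0, 0.023, 0.004], [0.023, 1.0, -0.003], [-0.004, -0.003, -1.0]]
ft_force: [0.7, -0.3, -0.8]
width: 44.5
grip_force: 4.8
```

```bash
python3 - <<'E'
from plant import readout, imaging
from h import *
s=readout.observe();print(s["eef_pos"],s["width"],s["grip_force"])
ims=[]
for n in("scene","top"):
    f=imaging.grab_frame(n);np.savez(n+"4.npz",**f);u,v=(340,285) if n=="scene" else (390,203);print(n,proj(f,[468,-350,14]))
    ims.append(cv2.resize(f["frame"][v-50:v+50,u-50:u+50,::-1],(400,400),interpolation=0))
cv2.imwrite("pics/a5.png",np.hstack(ims))
E
```

```text
[ 468.05597864 -350.68203802  458.56286643] 44.48854220422504 4.793780073523521
scene [337.30608925 294.70721617]
top [388.46914958 203.8181526 ]
```

View pics/a5.png

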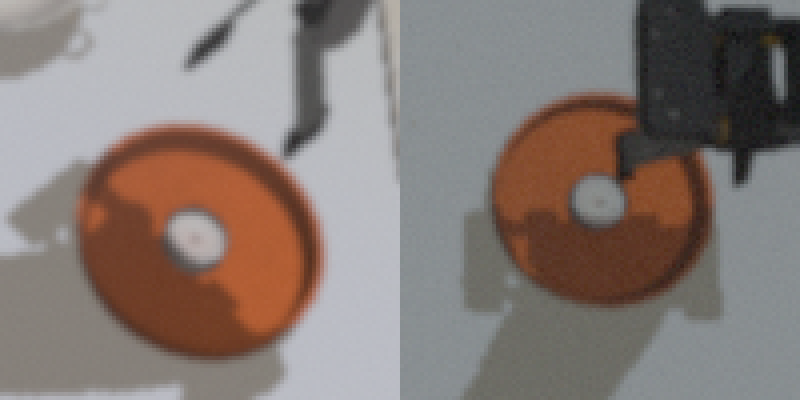

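The tea light stands upright in the dish centre, at scene crop (195,240) and top crop (600,200), with the dish unmoved. I'll take the tongs back to the tea light's old spot, which is bare worktop.

{"api": "jog_arm", "payload": {
  "motion": [
    [0, 0.01, 0, 0, 0, 0, 0.055],
    [0.002, 0.03, 0, 0, 0, 0, 0.055],
    [0.003, 0.055, 0, 0, 0, 0, 0.055],
    [0.005, 0.085, 0, 0, 0, 0, 0.055],
    [0.007, 0.115, 0, 0, 0, 0, 0.055],
    [0.009, 0.145, 0, 0, 0, 0, 0.055],
    [0.011, 0.175, 0, 0, 0, 0, 0.055],
    [0.013, 0.205, 0, 0, 0, 0, 0.055],
    [0.014, 0.235, 0, 0, 0, 0, 0.055],
    [0.016, 0.265, 0, 0, 0, 0, 0.055],
    [0.018, 0.295, 0, 0, 0, 0, 0.055],
    [0.02, 0.325, 0, 0, 0, 0, 0.055],
    [0.022, 0.355, 0, 0, 0, 0, 0.055],
    [0.024, 0.385, 0, 0, 0, 0, 0.055],
    [0.026, 0.415, 0, 0, 0, 0, 0.055],
    [0.027, 0.44, 0, 0, 0, 0, 0.055],
    [0.028, 0.46, 0, 0, 0, 0, 0.055],
    [0.029, 0.475, 0, 0, 0, 0, 0.055],
    [0.029, 0.48, 0, 0, 0, 0, 0.055],
    [0.029, 0.48, 0, 0, 0, 0, 0.055]
  ]
}}

```text
time_s: 13.88
eef_pos: [496.0, 131.1, 454.9]
tool_rot: [[-1.0, 0.02, -0.003], [0.02, 1.0, -0.0], [0.003, -0.0, -1.0]]
ft_force: [-0.4, -0.1, -0.7]
width: 44.4
grip_force: 4.8
```

{"api": "jog_arm", "payload": {
  "motion": [
    [0, 0, -0.02, 0, 0, 0, 0.055],
    [0, 0, -0.045, 0, 0, 0, 0.055],
    [0, 0, -0.07, 0, 0, 0, 0.055],
    [0, 0, -0.095, 0, 0, 0, 0.055],
    [0, 0, -0.12, 0, 0, 0, 0.055],
    [0, 0, -0.14, 0, 0, 0, 0.055],
    [0, 0, -0.155, 0, 0, 0, 0.055],
    [0, 0, -0.163, 0, 0, 0, 0.055],
    [0, 0, -0.168, 0, 0, 0, 0.055],
    [0, 0, -0.17, 0, 0, 0, 0.055],
    [0, 0, -0.171, 0, 0, 0, 0.055],
    [0, 0, -0.172, 0, 0, 0, 0.055],
    [0, 0, -0.172, 0, 0, 0, 0.055],
    [0, 0, -0.172, 0, 0, 0, 0.055]
  ]
}}

```text
time_s: 15.05
eef_pos: [497.0, 129.6, 284.8]
tool_rot: [[-1.0, 0.023, 0.001], [0.023, 1.0, 0.0], [-0.001, 0.0, -1.0]]
ft_force: [-0.5, 0.4, -0.8]
width: 44.6
grip_force: 4.8
```

{"api": "jog_arm", "payload": {
  "motion": [
    [0, 0, -0.001, 0, 0, 0, 0.055],
    [0, 0, -0.001, 0, 0, 0, 0.055],
    [0, 0, -0.001, 0, 0, 0, 0.03],
    [0, 0, -0.001, 0, 0, 0, 0.0],
    [0, 0, -0.001, 0, 0, 0, -0.02],
    [0, 0, -0.001, 0, 0, 0, -0.05],
    [0, 0, -0.001, 0, 0, 0, -0.1],
    [0, 0, -0.001, 0, 0, 0, -0.3],
    [0, 0, -0.001, 0, 0, 0, -0.6],
    [0, 0, -0.001, 0, 0, 0, -1],
    [0, 0, -0.001, 0, 0, 0, -1],
    [0, 0, -0.001, 0, 0, 0, -1],
    [0, 0, -0.001, 0, 0, 0, -1],
    [0, 0, -0.001, 0, 0, 0, -1]
  ]
}}

```text
time_s: 16.22
eef_pos: [496.8, 129.6, 283.2]
tool_rot: [[-1.0, 0.023, -0.0], [0.023, 1.0, 0.0], [0.0, 0.0, -1.0]]
ft_force: [-0.5, -0.5, 0.5]
width: 92.7
grip_force: 0.0
```

{"api": "jog_arm", "payload": {
  "motion": [
    [0, 0, 0.01, 0, 0, 0, -1],
    [0, 0, 0.025, 0, 0, 0, -1],
    [0, 0, 0.045, 0, 0, 0, -1],
    [0, 0, 0.07, 0, 0, 0, -1],
    [0, 0, 0.1, 0, 0, 0, -1],
    [0, 0, 0.13, 0, 0, 0, -1],
    [0, 0, 0.15, 0, 0, 0, -1],
    [0, 0, 0.15, 0, 0, 0, -1],
    [0, 0, 0.15, 0, 0, 0, -1],
    [0, 0, 0.15, 0, 0, 0, -1],
    [0, 0, 0.15, 0, 0, 0, -1]
  ]
}}

```text
time_s: 17.13
eef_pos: [496.4, 129.3, 432.1]
tool_rot: [[-1.0, 0.023, -0.002], [0.023, 1.0, -0.001], [0.002, -0.001, -1.0]]
ft_force: [-0.3, -0.1, 0.5]
width: 94.2
grip_force: 0.0
```

```bash
python3 - <<'E'
from plant import imaging
import cv2
f=imaging.grab_frame("scene");cv2.imwrite("pics/a6.png",cv2.resize(f["frame"][90:340,180:400,::-1],(528,600),interpolation=0))
E
```

```text
(no output)
```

View pics/a6.png

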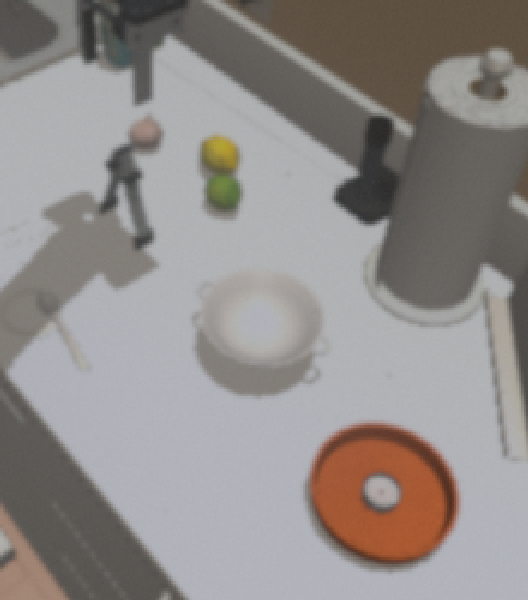

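The tongs stand upright and free at (125,195), and the tea light is in the dish at (382,490). I'll hand the job in.

```bash
python3 -c "
from plant import r
print(r.sign_off())"
```

```text
the job is handed in; nothing more can be done
None
```

The tea light stands upright in the middle of the round dish, the tongs stand upright on the bare worktop, and the job was handed in at about 17 s; sign-off returned no verdict.

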